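# Pin the seed box shut and keep its seal pressed

## Task

Swing the lid of the seed box down onto the box, take the lock pin whose grip matches the green catch out of the wooden rack and push it down through the holes of the lid tongue and the catch until its collar bears on the lid. Finish while still holding the pin and pressing it down, so that the springy rubber seal is squeezed and the lid stays fully shut while I fetch the padlock. Leave the orange pin, the padlock, the rake and the pots where they are.

Things in the scene. Friction and masses are not known exactly. Their poses are not given: they have to be found in the camera images.
- seedbox: White plastic seed box fixed to the board, 70 mm high. Origin: on the board straight below the catch hole's centre; x points from the catch (robot's side) to the lid's hinge, z up. The box spans x = 20 to 180 mm, y = -110 to 110 mm; a green catch block (44 x 50 mm, 40 to 70 mm above the board) sits on the middle of its near face, over the origin.
- catch_hole (a point): Centre of the mouth of the vertical round hole through the catch block, on the block's top face, 70 mm above the board. The hole is 16 mm wide and goes right through the 30 mm block.
- lid (a joint): Angle (rad) of the green lid, a 6 mm plate, above its rubber seal. Hinged along the box's far top edge (180 mm from the catch hole, 70 mm high); 0 = down on the seal, grows as the near edge rises, to 1.25. Stiff hinge: stays where left, 1 to 2 N at the near edge moves it. The lid's full angle to the box is this plus the seal's.
- seal (a joint): Angle (rad) by which the springy rubber seal holds the lid up: 0.03 uncompressed (the lid, even when down, then stands 5 mm clear of the catch at the tongue), 0 fully squeezed (lid shut). It springs back when let go. At the tongue hole it yields from about 2.5 N downward and is fully squeezed at 5 to 6 N, where it meets a firm stop (which gives some 2 mm more at 10 N).
- lid_hole (a point): Centre of the round 17 mm hole in the lid's tongue (42 x 50 mm, 6 mm thick), on the lid's upper face, 180 mm from the hinge line; the tongue reaches 21 mm beyond the hole. With the lid shut it lies 6 mm above the mouth of the catch hole, in line with it.
- green_pin: Lock pin with a green grip, upright, about 60 g. From the bottom: steel shank 12 mm thick, 48 mm long, lowest 8 mm tapered; steel collar 30 mm wide (48 to 53 mm up); green round grip 18 mm wide (53 to 85 mm up). Origin: centre of the shank's bottom end, z up. Stands in one of the rack's two holes, collar on the rack's top.
- orange_pin: Lock pin of the same shape with an orange grip, its shank 17 mm thick, too thick for this catch; stands in the other hole of the rack. Origin as for the green pin. To be left alone.
- rack: Wooden block fixed to the board, 60 x 150 x 60 mm (its own x, y, z), with two upright 20 mm holes at y = -40 and 40 mm. Origin: centre of its underside.
- padlock: Small steel padlock lying flat with its shackle open, 36 x 42 mm body, 18 mm thick. Origin: under the middle of its body. Bystander.
- pots: Two nested white plastic pots, standing, 104 mm across, 106 mm tall. Origin: centre of the underside. Bystander.
- rake: Bamboo-handled three-tined hand rake lying on the board, 290 mm long along its own x (tines to +x), 90 mm wide head. Origin: under the front end of the handle, near mid-length. Bystander.
There are look-alikes about, which are no part of the job. Leave any purple look-alike of the green_pin alone.

How it is judged (in metres and radians):
On the way, in this order (a step that is already met when the one before it is completed fails the run):
1. the lid is swung down onto its seal (within 0.1 rad) (value of joint lid below 0.1 rad), for 0.2 s.
2. the green pin goes through the lid and at least 25 mm down into the catch hole (z of green_pin in the frame of catch_hole below -0.025 m and horizontal distance between green_pin and catch_hole below 0.006 m and value of joint lid below 0.1 rad), for 0.1 s.
At the end, for the whole second after the job is handed in: Lid down (below 0.01 rad) and its seal squeezed (below 0.012 rad); green pin upright (0.15 rad) in the catch hole (axis within 6 mm, its end 36 mm or more below the mouth), at rest, pressing on box and lid with over 3 N, the fingers bearing on it with over 2 N (value of joint lid below 0.01 rad and value of joint seal below 0.012 rad and z of green_pin in the frame of catch_hole below -0.036 m and horizontal distance between green_pin and catch_hole below 0.006 m and angle between green_pin's own z axis and vertical below 0.15 rad and contact force between green_pin and seedbox above 3 N and contact force between the fingers and green_pin above 2 N and linear speed of green_pin below 0.02 m/s); the arm keeps its last pose, push and grip.
It fails at once if the orange pin is moved by more than 20 mm (distance of orange_pin from where it was at the start of the episode above 0.02 m).
It fails at once if the padlock is moved by more than 20 mm (distance of padlock from where it was at the start of the episode above 0.02 m).
It fails at once if the pots are moved by more than 20 mm (distance of pots from where it was at the start of the episode above 0.02 m).
It fails at once if the rake is moved by more than 20 mm (distance of rake from where it was at the start of the episode above 0.02 m).
It also fails if it takes over 53 s, if anything falls off the work surface, if the arm or the gripper's body presses on something with over 40 N, if the wrist force passes 120 N, or if a joint passes its speed limit or range.

## Robot

A 7-joint arm with a two-finger parallel gripper is mounted at the origin on the work surface. World frame = base frame: x ahead of the robot, y to its left, z up, the work surface at z = 0. Lengths are in m, angles in degrees, forces in N, time in s.
With the tool pointing down it reaches from about 0.425 to 0.875 m from the base axis. Payload 4.7 kg.
Tool frame: the origin (TCP) lies between the finger pads; the fingertips stand 8 mm ahead of it and the grasp point (between the pads) lies 11 mm behind it (env.tip_extent is the distance from the TCP to the fingertips, in m); z points along the fingers, y is the line along which they close (so a half turn about z gives the same grasp; the last joint's range is limited). The gripper opens to 87 mm and grips with 3 to 60 N. Pads are 19 mm wide; open, the fingers measure 117 mm over their backs; the gripper's body (75 mm by 190 mm) begins 51 mm behind the grasp point.
Start: joints at [-74.708, 18.392, -4.016, 83.108, 1.295, 78.541, -3.26], TCP at [0.163, 0.629, 0.231] pointing down, gripper open.
Joint ranges: [-163.93, 163.93], [-17.29, 119.83], [-79.2, 71.16], [3.27, 140.29], [-89.18, 269.18], [5.43, 117.66], [-154.24, 154.24]. Speed limits (degrees/s): [147.25, 147.25, 180, 180, 180, 180, 180].

## Interface

Orientations are given as [roll, pitch, yaw] about the fixed x, y, z axes, in that order (R = Rz(yaw) Ry(pitch) Rx(roll)).
In Python, from cell import sensors, vision, workorder, env gives the robot as it stands.
- The arm moves only by the tool drive_tool, never from a script. Its argument "moves" is a list of rows, each an object of numbers: "x", "y", "z": the shift along the tool's x, y, z in mm; "rx", "ry", "rz": the turn, a rotation vector about the tool's x, y, z in rad; "fingers": the closure, from -1 (fully open) to 1 (shut). In form: [{"x": .., "y": .., "z": .., "rx": .., "ry": .., "rz": .., "fingers": ..}, ...]. A call has 1 to 20 rows; each row is the pose to reach, as a shift and turn from the pose commanded when the call began, along the tool's axes at that moment; what a row does not reach only later rows make up. A row lasts 1/8 s, in which the tool goes at most 62.5 mm and 10.7 degrees, less where a joint would pass 70% of its speed; a pose out of reach is approached as far as the arm can. A call with a gripper value outside its range is refused whole. The fingers move at their own pace and stop on an object; "force" is the grip in N (left out, the last holds). Time passes only in rows, so rows that repeat a pose let the fingers close. It gives the time, the measured TCP pose, the force, the opening and the grip force at its end, in the units of the state.
- sensors.get_obs(): the state, without advancing time (a new reading comes with each control period).
- vision.read_camera(name): name is "scene" or "top"; returns a dict with "image" (420x560x3 uint8, red, green, blue), "fx", "fy", "cx", "cy" (pixels), "R" (3x3) and "t" (3): a world point X has camera coordinates R X + t. Camera axes: x right, y down, z forward; pixel columns grow to the right and rows downward; lengths in m; the calibration is good to about 2 mm. A picture is of the moment at which its call begins. There is no depth.
- workorder.sign_off(): hands the job in; it is judged then, once.
The state is a dict: "time_s": time; "qpos": joint angles; "joint_velocities": joint speeds; "effort": joint torques, N m; "tool_pos": TCP position; "tool_rot": TCP orientation; "force": force on the tool from outside, world axes, zero at the start; "wrist_torque": the same for the moment, N m; "grip_width": finger opening in m; "grasp_force": force on a finger pad.
Only numpy, scipy, OpenCV 4.12 (cv2) and the standard library are available. Lean on these libraries where they do the work, as an engineer would, in place of code of your own. Each camera call takes 0.05 s, during which the arm holds its last target. There are 200 camera calls.

## Working session

There is one attempt and no reset: what is moved stays moved. The work goes in short steps, Python scripts to look and compute and a tool call to move; the robot and the scene stay as the last step left them, time stands still between calls to the robot, and variables do not carry over. Pictures are saved under pics/ and viewed, at most 10 in all, crops included, and the job is handed in when it is done.

Besides the shell and the picture viewer there is one more tool, called by a JSON object that holds its "op" and its "data", one argument or row to a line. drive_tool: Moves the arm, as the interface text tells. Its arguments: {"type":"object","properties":{"moves":{"type":"array"},"force":{"type":"number"}},"required":["moves"]}

```bash
mkdir -p pics; ls; cat > h.py <<'E'
import numpy as np, cv2
from cell import sensors, vision, workorder, env
def cam(n):
    c=vision.read_camera(n); c['bgr']=cv2.cvtColor(c['image'],cv2.COLOR_RGB2BGR); return c
def ray(c,u,v):
    R=np.array(c['R']);t=np.array(c['t']);o=-R.T@t
    return o,R.T@np.array([(u-c['cx'])/c['fx'],(v-c['cy'])/c['fy'],1.])
def onz(c,u,v,z):
    o,d=ray(c,u,v); return o+d*(z-o[2])/d[2]
def proj(c,X):
    p=np.array(c['R'])@np.array(X)+np.array(c['t']); return np.array([c['fx']*p[0]/p[2]+c['cx'],c['fy']*p[1]/p[2]+c['cy']])
E
python3 - <<'E'
from h import *
for n in('scene','top'):
    c=cam(n); cv2.imwrite(f'pics/{n}0.png',c['bgr']); np.savez(f'{n}0.npz',**c); print(n,-np.array(c['R']).T@c['t'],c['fx'])
print(sensors.get_obs())
E
```

```text
pics
scene [0.84541833 0.86117428 0.9174976 ] 454.22255504076253
top [0.34116511 0.00169653 1.35650721] 539.1186829384081
{'time_s': 0.1, 'qpos': array([-74.7079684 ,  18.43380075,  -4.01403752,  83.1659756 ,
         1.29323929,  78.54247859,  -3.26134546]), 'joint_velocities': array([-0.01639613, -0.16939203,  0.00488476, -0.04284639,  0.07666973,
        0.07885674,  0.04487896]), 'effort': array([-1.20629584e-04, -4.92568839e+01, -4.05831356e-01, -3.13401711e+01,
       -6.42162608e-02,  3.94774158e-02,  1.07351341e-04]), 'tool_pos': array([0.16250654, 0.62886632, 0.22959911]), 'tool_rot': array([-1.79902872e+02,  4.21907437e-03,  1.65514409e+02]), 'force': array([ 0.09332524, -1.08093102, -0.42158748]), 'wrist_torque': array([ 0.06330265,  0.00595661, -0.02107185]), 'grasp_force': 0.0, 'grip_width': 0.08695471437500368}
```

View pics/scene0.png

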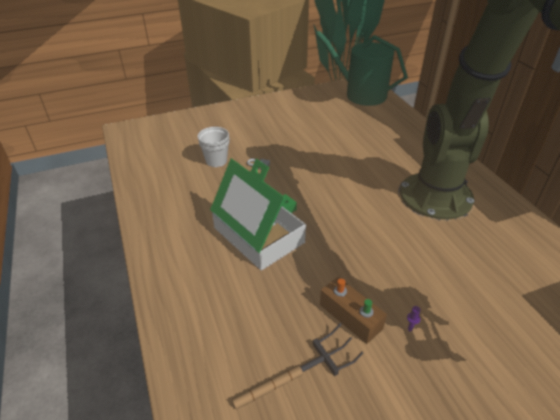

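View pics/top0.png

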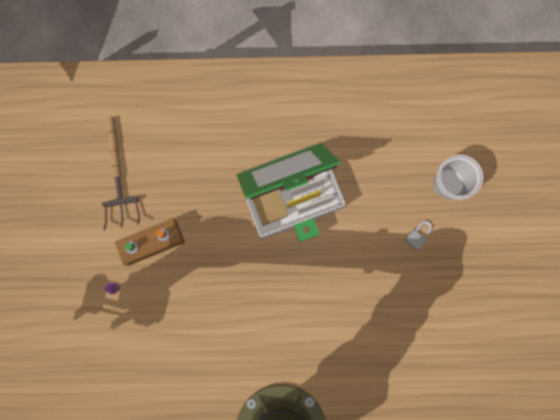

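The scene view shows the open box with its green lid at about (250,205), and the rack at (352,308) holding the orange pin (341,287) and the green pin (367,307). The purple look-alike is at (414,317).
In the top view the catch is at (306,230), the green pin at (131,247), orange at (162,235), purple at (112,288), padlock at (418,236), pots at (459,178) and rake at (120,190).
Candidates for the green pin are green (131,247), orange (162,235) and purple (112,288). I choose green (131,247).

```bash
python3 - <<'E'
from h import *
S=dict(np.load('scene0.npz'));T=dict(np.load('top0.npz'))
def blobs(c,lo,hi,box,amin=10):
    h=cv2.cvtColor(c['bgr'],cv2.COLOR_BGR2HSV); m=cv2.inRange(h,lo,hi); k=np.zeros_like(m);x0,y0,x1,y1=box;k[y0:y1,x0:x1]=m[y0:y1,x0:x1]
    n,l,s,ce=cv2.connectedComponentsWithStats(k); return [(s[i].tolist(),ce[i].round(1).tolist()) for i in range(1,n) if s[i][4]>=amin]
G=((45,90,40),(85,255,255))
O=((3,170,120),(14,255,255))
print('top green',blobs(T,*G,(90,100,400,300)))
print('scene green',blobs(S,*G,(200,150,420,340)))
print('top or',blobs(T,*O,(150,220,180,250),3)); print('scene or',blobs(S,*O,(330,270,350,300),3))
for u,v in((131,247),(162,235)): print(onz(T,u,v,.09))
print('catch',onz(T,306,230,.07), 'cam')
a=cv2.resize(T['bgr'][205:275,95:195],None,fx=5,fy=5,interpolation=3)
b=cv2.resize(T['bgr'][140:250,230:350],None,fx=3.2,fy=3.2,interpolation=3)
d=cv2.resize(S['bgr'][270:340,315:430],None,fx=4,fy=4,interpolation=3)
H=np.zeros((600,800,3),np.uint8)
a=cv2.resize(a,(400,280)); H[:280,:400]=a; b=cv2.resize(b,(400,367));H[:280,400:]=cv2.resize(d,(400,280)); H[280:600,:349]=cv2.resize(b,(349,320))
e=S['bgr'][155:265,205:310]; H[280:600,400:705]=cv2.resize(e,(305,320),interpolation=3)
cv2.imwrite('pics/crop.png',H)
E
```

```text
top green [([238, 144, 103, 54, 1362], [288.1, 173.6]), ([294, 219, 25, 23, 339], [306.2, 230.0]), ([125, 243, 8, 7, 40], [128.4, 246.1])]
scene green [([211, 159, 86, 92, 2242], [253.2, 200.7]), ([364, 299, 8, 14, 79], [367.5, 304.9])]
top or [([156, 230, 9, 7, 40], [160.0, 233.0])]
scene or [([338, 279, 7, 12, 61], [341.0, 283.9])]
[0.44580901 0.33752976 0.09      ]
[0.47218569 0.26510319 0.09      ]
catch [ 0.47734324 -0.07548081  0.07      ] cam
```

View pics/crop.png

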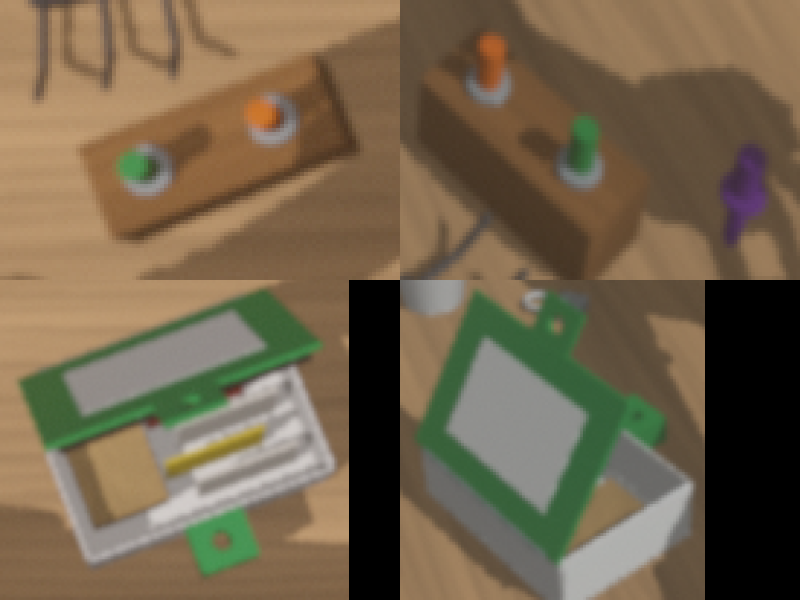

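The crops show clear grip and collar detail. The green pin in the rack matches the description: upright, green grip, steel collar, outer hole. The purple one stands on the board. The lid hole is at about (296.7,180.9) in the top view and (258.7,171.2) in the scene view.

```bash
python3 - <<'E'
from h import *
S=dict(np.load('scene0.npz'));T=dict(np.load('top0.npz'))
def tri(p,q):
    o1,d1=ray(T,*p);o2,d2=ray(S,*q); A=np.c_[d1,-d2]; s=np.linalg.lstsq(A,o2-o1,rcond=None)[0]
    a=o1+d1*s[0];b=o2+d2*s[1]; return (a+b)/2,np.linalg.norm(a-b)
print('green collar top',onz(T,132,247.5,.065),'scene',onz(S,315+581/400*115/1,270+168/4,.065) if 0 else onz(S,315+(581-400)*115/400,270+167*70/280,.065),'griptop',onz(T,128.5,246.2,.097))
print('orange collar',onz(T,163.2,235,.065),onz(S,315+(489-400)*115/400,270+88/4,.065))
print('grip mid tri', tri((128.4+1,246.1+.3),(367.5,304.9)))
h=onz(T,306.3,229.8,.07); print('catch top',h)
lh,g=tri((296.7,180.9),(258.7,171.2)); print('lidhole',lh,g)
# rim corners near-left, near-right (crop b)
cb=lambda x,y:(230+x/2.908,140+(y-280)/2.908)
P1=onz(T,*cb(93,560),.07);P2=onz(T,*cb(335,466),.07); print('rim',P1,P2,np.linalg.norm(P1-P2),'mid',(P1+P2)/2)
d=P1-P2; yaw=np.degrees(np.arctan2(-d[0],d[1])); print('yaw',yaw)
# rack long edges yaw
w=np.radians(yaw);ex=np.array([np.cos(w),np.sin(w),0]);ey=np.array([-np.sin(w),np.cos(w),0])
r=lh-h; print('lidhole in box',r@ex,r@ey,r[2]); print('theta',np.degrees(np.arctan2(lh[2]-.073,.18-r@ex)),'R',np.hypot(lh[2]-.07,.18-r@ex))
hs=onz(S,205+(638-400)/2.905,155+(415-280)/2.905,.07);print('catch scene',hs)
hsv=cv2.cvtColor(T['bgr'],cv2.COLOR_BGR2HSV);m=cv2.inRange(hsv,(45,90,40),(85,255,255));k=np.zeros_like(m);k[215:245,290:325]=m[215:245,290:325]
cs,_=cv2.findContours(k,cv2.RETR_EXTERNAL,2);c=max(cs,key=cv2.contourArea)
b=cv2.boxPoints(cv2.minAreaRect(c)); print('block',[onz(T,*p,.07).round(4).tolist() for p in b])
E
```

```text
green collar top [0.44661503 0.34175932 0.065     ] scene [0.44630515 0.35172201 0.065     ] griptop [0.44725142 0.34151266 0.097     ]
orange collar [0.47469726 0.26742855 0.065     ] [0.47667556 0.27976718 0.065     ]
grip mid tri (array([0.44612208, 0.34469545, 0.08193998]), np.float64(0.004478741939704205))
catch top [ 0.47780673 -0.07621706  0.07      ]
lidhole [ 0.56532075 -0.04868061  0.21635952] 0.007177620898812727
rim [0.46495617 0.03042072 0.07      ] [ 0.53813118 -0.17239811  0.07      ] 0.21561553394854538 mid [ 0.50154367 -0.07098869  0.07      ]
yaw 19.83893748225097
lidhole in box 0.091665335797072 -0.0037980981408553723 0.14635952226734544
theta 58.3596305998758 R 0.17095064392440776
catch scene [ 0.47511569 -0.06735612  0.07      ]
block [[0.4886, -0.0448, 0.07], [0.5059, -0.0933, 0.07], [0.4665, -0.1068, 0.07], [0.4494, -0.0585, 0.07]]
```

{"op": "drive_tool", "data": {
  "moves": [
    {"x": -60, "y": -55, "z": -68, "fingers": 1},
    {"x": -577, "y": -533, "z": -68, "rz": -0.61, "fingers": 1},
    {"x": -577, "y": -533, "z": -68, "rz": -0.61, "fingers": 1},
    {"x": -577, "y": -533, "z": -68, "rz": -0.61, "fingers": 1},
    {"x": -577, "y": -533, "z": -68, "rz": -0.61, "fingers": 1},
    {"x": -577, "y": -533, "z": -68, "rz": -0.61, "fingers": 1},
    {"x": -577, "y": -533, "z": -68, "rz": -0.61, "fingers": 1},
    {"x": -577, "y": -533, "z": -68, "rz": -0.61, "fingers": 1},
    {"x": -577, "y": -533, "z": -68, "rz": -0.61, "fingers": 1},
    {"x": -577, "y": -533, "z": -68, "rz": -0.61, "fingers": 1},
    {"x": -577, "y": -533, "z": -68, "rz": -0.61, "fingers": 1},
    {"x": -577, "y": -533, "z": -68, "rz": -0.61, "fingers": 1},
    {"x": -577, "y": -533, "z": -68, "rz": -0.61, "fingers": 1},
    {"x": -577, "y": -533, "z": -68, "rz": -0.61, "fingers": 1},
    {"x": -577, "y": -533, "z": -68, "rz": -0.61, "fingers": 1},
    {"x": -577, "y": -533, "z": -68, "rz": -0.61, "fingers": 1}
  ]
}}

```text
invalid input at $.moves[0]: expected keys x, y, z, rx, ry, rz, fingers
```

{"op": "drive_tool", "data": {
  "moves": [
    {"x": -60, "y": -55, "z": -68, "rx": 0, "ry": 0, "rz": 0, "fingers": 1},
    {"x": -577, "y": -533, "z": -68, "rx": 0, "ry": 0, "rz": -0.61, "fingers": 1},
    {"x": -577, "y": -533, "z": -68, "rx": 0, "ry": 0, "rz": -0.61, "fingers": 1},
    {"x": -577, "y": -533, "z": -68, "rx": 0, "ry": 0, "rz": -0.61, "fingers": 1},
    {"x": -577, "y": -533, "z": -68, "rx": 0, "ry": 0, "rz": -0.61, "fingers": 1},
    {"x": -577, "y": -533, "z": -68, "rx": 0, "ry": 0, "rz": -0.61, "fingers": 1},
    {"x": -577, "y": -533, "z": -68, "rx": 0, "ry": 0, "rz": -0.61, "fingers": 1},
    {"x": -577, "y": -533, "z": -68, "rx": 0, "ry": 0, "rz": -0.61, "fingers": 1},
    {"x": -577, "y": -533, "z": -68, "rx": 0, "ry": 0, "rz": -0.61, "fingers": 1},
    {"x": -577, "y": -533, "z": -68, "rx": 0, "ry": 0, "rz": -0.61, "fingers": 1},
    {"x": -577, "y": -533, "z": -68, "rx": 0, "ry": 0, "rz": -0.61, "fingers": 1},
    {"x": -577, "y": -533, "z": -68, "rx": 0, "ry": 0, "rz": -0.61, "fingers": 1},
    {"x": -577, "y": -533, "z": -68, "rx": 0, "ry": 0, "rz": -0.61, "fingers": 1},
    {"x": -577, "y": -533, "z": -68, "rx": 0, "ry": 0, "rz": -0.61, "fingers": 1},
    {"x": -577, "y": -533, "z": -68, "rx": 0, "ry": 0, "rz": -0.61, "fingers": 1}
  ]
}}

```text
time_s: 1.98
tool_pos: [0.5876, -0.0303, 0.2979]
tool_rot: [179.9, -0.1, -159.5]
force: [-0.5, -0.0, 0.3]
grip_width: 0.0003
grasp_force: 0.0
```

```bash
python3 - <<'E'
from h import *
c=cam('scene'); p=sensors.get_obs()['tool_pos']; tip=p-[0,0,.008]
print('tip proj',proj(c,tip))
u,v=proj(c,tip).astype(int); x0,y0=u-60,v-60
a=cv2.resize(c['bgr'][y0:y0+120,x0:x0+120],(600,600),interpolation=3); 
q=(proj(c,tip)-[x0,y0]+.5)*5-.5; cv2.drawMarker(a,tuple(q.astype(int).tolist()),(0,0,255),cv2.MARKER_CROSS,12,1); print(x0,y0)
cv2.imwrite('pics/tip.png',a)
E
```

```text
tip proj [250.04886904 152.88085031]
190 92
```

View pics/tip.png

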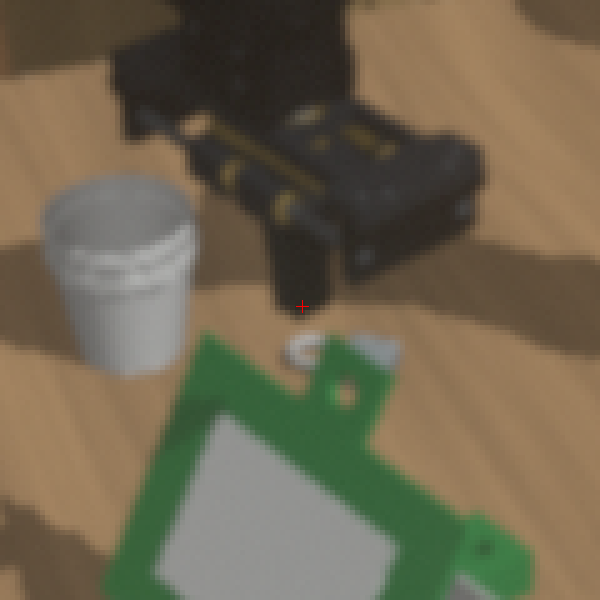

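The fingertips in the scene view lie at (250,154), within a pixel of their projection. The lid stands open below them, so I'll swing it down along its arc.

{"op": "drive_tool", "data": {
  "moves": [
    {"x": 0, "y": 0, "z": 50, "rx": 0, "ry": 0, "rz": 0, "fingers": 1},
    {"x": 3, "y": 0, "z": 85, "rx": 0, "ry": 0, "rz": 0, "fingers": 1},
    {"x": 15, "y": 0, "z": 98, "rx": 0, "ry": 0, "rz": 0, "fingers": 1},
    {"x": 27, "y": 0, "z": 105, "rx": 0, "ry": 0, "rz": 0, "fingers": 1},
    {"x": 36, "y": 0, "z": 114, "rx": 0, "ry": 0, "rz": 0, "fingers": 1},
    {"x": 45, "y": 0, "z": 123, "rx": 0, "ry": 0, "rz": 0, "fingers": 1},
    {"x": 53, "y": 0, "z": 133, "rx": 0, "ry": 0, "rz": 0, "fingers": 1},
    {"x": 60, "y": 0, "z": 143, "rx": 0, "ry": 0, "rz": 0, "fingers": 1},
    {"x": 67, "y": 0, "z": 154, "rx": 0, "ry": 0, "rz": 0, "fingers": 1},
    {"x": 72, "y": 0, "z": 165, "rx": 0, "ry": 0, "rz": 0, "fingers": 1},
    {"x": 76, "y": 0, "z": 177, "rx": 0, "ry": 0, "rz": 0, "fingers": 1},
    {"x": 80, "y": 0, "z": 189, "rx": 0, "ry": 0, "rz": 0, "fingers": 1},
    {"x": 82, "y": 0, "z": 199, "rx": 0, "ry": 0, "rz": 0, "fingers": 1},
    {"x": 82, "y": 0, "z": 206, "rx": 0, "ry": 0, "rz": 0, "fingers": 1},
    {"x": 82, "y": 0, "z": 210, "rx": 0, "ry": 0, "rz": 0, "fingers": 1},
    {"x": 82, "y": 0, "z": 211, "rx": 0, "ry": 0, "rz": 0, "fingers": 1},
    {"x": 82, "y": 0, "z": 212, "rx": 0, "ry": 0, "rz": 0, "fingers": 1},
    {"x": 82, "y": 0, "z": 212, "rx": 0, "ry": 0, "rz": 0, "fingers": 1}
  ]
}}

```text
time_s: 4.28
tool_pos: [0.511, -0.0598, 0.0868]
tool_rot: [180.0, -0.0, -159.5]
force: [-3.1, 0.2, 4.0]
grip_width: 0.0007
grasp_force: 1.8
```

{"op": "drive_tool", "data": {
  "moves": [
    {"x": 0, "y": 0, "z": -60, "rx": 0, "ry": 0, "rz": 0, "fingers": 1},
    {"x": 0, "y": 0, "z": -100, "rx": 0, "ry": 0, "rz": 0, "fingers": 1},
    {"x": -82, "y": 403, "z": -100, "rx": 0, "ry": 0, "rz": 0, "fingers": -0.4},
    {"x": -82, "y": 403, "z": -100, "rx": 0, "ry": 0, "rz": 0, "fingers": -0.4},
    {"x": -82, "y": 403, "z": -100, "rx": 0, "ry": 0, "rz": 0, "fingers": -0.4},
    {"x": -82, "y": 403, "z": -100, "rx": 0, "ry": 0, "rz": 0, "fingers": -0.4},
    {"x": -82, "y": 403, "z": -100, "rx": 0, "ry": 0, "rz": 0, "fingers": -0.4},
    {"x": -82, "y": 403, "z": -100, "rx": 0, "ry": 0, "rz": 0, "fingers": -0.4},
    {"x": -82, "y": 403, "z": -100, "rx": 0, "ry": 0, "rz": 0, "fingers": -0.4},
    {"x": -82, "y": 403, "z": -100, "rx": 0, "ry": 0, "rz": 0, "fingers": -0.4},
    {"x": -82, "y": 403, "z": -100, "rx": 0, "ry": 0, "rz": 0, "fingers": -0.4},
    {"x": -82, "y": 403, "z": -100, "rx": 0, "ry": 0, "rz": 0, "fingers": -0.4}
  ]
}}

```text
time_s: 5.78
tool_pos: [0.4479, 0.345, 0.1867]
tool_rot: [-180.0, 0.0, -159.7]
force: [-0.3, 0.4, -0.4]
grip_width: 0.061
grasp_force: 0.0
```

```bash
python3 - <<'E'
from h import *
o=sensors.get_obs(); p=o['tool_pos']; print(p,o['tool_rot'],o['grip_width'])
H=np.zeros((420,800,3),np.uint8)
yaw=np.radians(o['tool_rot'][2]); ty=np.array([np.sin(yaw),-np.cos(yaw),0])
for i,n in enumerate(('scene','top')):
    c=cam(n); np.savez(n+'1.npz',**c)
    q=[proj(c,p-[0,0,.008]), proj(c,[p[0],p[1],.065])]+[proj(c,p-[0,0,.008]+s*o['grip_width']/2*ty) for s in(1,-1)]
    u,v=((q[0]+q[1])/2).astype(int); x0,y0=max(u-50,0),v-52; a=cv2.resize(c['bgr'][y0:y0+105,x0:x0+100],(400,420),interpolation=3)
    for k in q: cv2.drawMarker(a,tuple(((k-[x0,y0]+.5)*4-.5).round().astype(int).tolist()),(0,0,255),cv2.MARKER_CROSS,10,1)
    print(n,x0,y0,np.round(q,1).tolist()); H[:,i*400:i*400+400]=a
cv2.imwrite('pics/above.png',H)
c=dict(np.load('top0.npz')); print('base proj top',proj(c,[0,0,0]),proj(c,[0.0,0,.02]))
E
```

```text
[0.44792183 0.34496948 0.18668695] [-1.79989606e+02  2.75840542e-02 -1.59685199e+02] 0.061043617901015035
scene 318 241 [[371.3, 277.0], [364.9, 309.7], [382.8, 285.6], [360.3, 268.8]]
top 73 193 [[116.8, 243.1], [130.7, 247.0], [103.6, 248.2], [130.0, 237.9]]
base proj top [279.64221201 431.65134176] [279.70966242 433.87962068]
```

View pics/above.png

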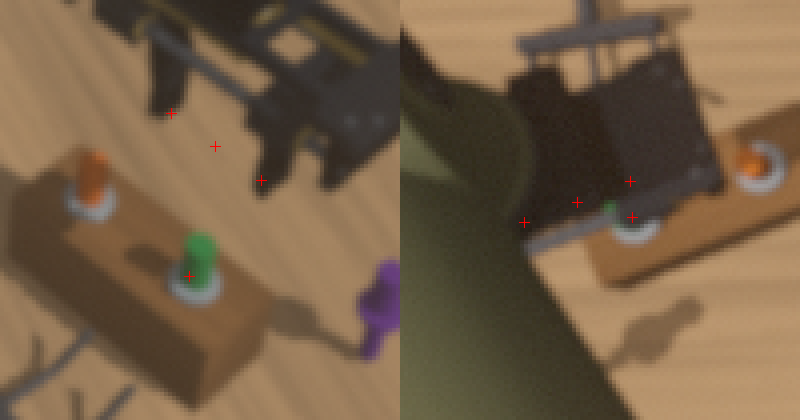

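The scene view shows the fingertips at about (359,270) and (384,288), on their projections, with the green pin's collar at (367,312). The top view puts the collar about 2 px off the TCP column. The pin is roughly under the tool, so I'll squeeze it on two perpendicular axes to centre it.

{"op": "drive_tool", "data": {
  "force": 10,
  "moves": [
    {"x": 2, "y": 2, "z": 50, "rx": 0, "ry": 0, "rz": 0, "fingers": -0.4},
    {"x": 2, "y": 2, "z": 90, "rx": 0, "ry": 0, "rz": 0, "fingers": -0.4},
    {"x": 2, "y": 2, "z": 110, "rx": 0, "ry": 0, "rz": 0, "fingers": -0.4},
    {"x": 2, "y": 2, "z": 110, "rx": 0, "ry": 0, "rz": 0, "fingers": -0.4},
    {"x": 2, "y": 2, "z": 110, "rx": 0, "ry": 0, "rz": 0, "fingers": 1},
    {"x": 2, "y": 2, "z": 110, "rx": 0, "ry": 0, "rz": 0, "fingers": 1},
    {"x": 2, "y": 2, "z": 110, "rx": 0, "ry": 0, "rz": 0, "fingers": 1},
    {"x": 2, "y": 2, "z": 110, "rx": 0, "ry": 0, "rz": 0, "fingers": 1},
    {"x": 2, "y": 2, "z": 110, "rx": 0, "ry": 0, "rz": 0, "fingers": 1},
    {"x": 2, "y": 2, "z": 110, "rx": 0, "ry": 0, "rz": 0, "fingers": 1}
  ]
}}

```text
time_s: 7.12
tool_pos: [0.4446, 0.3477, 0.0767]
tool_rot: [-180.0, 0.0, -159.5]
force: [-0.8, -0.6, 1.1]
grip_width: 0.0176
grasp_force: 10.0
```

```bash
python3 - <<'E'
from h import *
T=dict(np.load('top1.npz'));S=dict(np.load('scene1.npz'))
H=np.zeros((480,800,3),np.uint8)
for i,(c,x0,y0) in enumerate(((T,266,195),(S,240,170))):
    H[:,i*400:i*400+400]=cv2.resize(c['bgr'][y0:y0+60,x0:x0+50] if i==0 else c['bgr'][y0:y0+60,x0+20:x0+70],(400,480),interpolation=3)
cv2.imwrite('pics/tongue.png',H)
print(sensors.get_obs()['qpos'],sensors.get_obs()['wrist_torque'])
E
```

```text
[-51.97687706  15.35687454  12.85436499 106.01005763  -3.93427741
  59.05037389  72.92428014] [-0.03693824  0.05657869  0.08893244]
```

View pics/tongue.png

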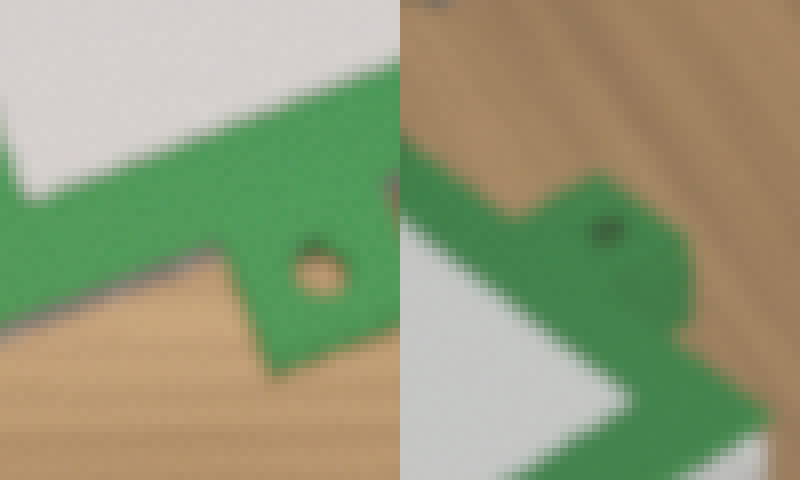

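The top crop shows the lid down on its seal, with the tongue hole at (305.6,228.1). In the scene crop the hole is at (285.3,198.4). I'll now re-grip the pin at 90° and compute the hole position.

{"op": "drive_tool", "data": {
  "force": 10,
  "moves": [
    {"x": 0, "y": 0, "z": 0, "rx": 0, "ry": 0, "rz": 0, "fingers": -0.2},
    {"x": 0, "y": 0, "z": 0, "rx": 0, "ry": 0, "rz": 0, "fingers": -0.2},
    {"x": 0, "y": 0, "z": 0, "rx": 0, "ry": 0, "rz": 0, "fingers": -0.2},
    {"x": 0, "y": 0, "z": 0, "rx": 0, "ry": 0, "rz": 1.57, "fingers": -0.2},
    {"x": 0, "y": 0, "z": 0, "rx": 0, "ry": 0, "rz": 1.57, "fingers": -0.2},
    {"x": 0, "y": 0, "z": 0, "rx": 0, "ry": 0, "rz": 1.57, "fingers": -0.2},
    {"x": 0, "y": 0, "z": 0, "rx": 0, "ry": 0, "rz": 1.57, "fingers": -0.2},
    {"x": 0, "y": 0, "z": 0, "rx": 0, "ry": 0, "rz": 1.57, "fingers": -0.2},
    {"x": 0, "y": 0, "z": 0, "rx": 0, "ry": 0, "rz": 1.57, "fingers": -0.2},
    {"x": 0, "y": 0, "z": 0, "rx": 0, "ry": 0, "rz": 1.57, "fingers": -0.2},
    {"x": 0, "y": 0, "z": 0, "rx": 0, "ry": 0, "rz": 1.57, "fingers": -0.2},
    {"x": 0, "y": 0, "z": 0, "rx": 0, "ry": 0, "rz": 1.57, "fingers": -0.2},
    {"x": 0, "y": 0, "z": 0, "rx": 0, "ry": 0, "rz": 1.57, "fingers": -0.2},
    {"x": 0, "y": 0, "z": 0, "rx": 0, "ry": 0, "rz": 1.57, "fingers": 1},
    {"x": 0, "y": 0, "z": 0, "rx": 0, "ry": 0, "rz": 1.57, "fingers": 1},
    {"x": 0, "y": 0, "z": 0, "rx": 0, "ry": 0, "rz": 1.57, "fingers": 1},
    {"x": 0, "y": 0, "z": 0, "rx": 0, "ry": 0, "rz": 1.57, "fingers": 1}
  ]
}}

```text
time_s: 9.25
tool_pos: [0.4446, 0.3478, 0.0767]
tool_rot: [180.0, -0.0, 110.5]
force: [-0.6, -0.4, 0.8]
grip_width: 0.0205
grasp_force: 0.1
```

```bash
python3 - <<'E'
from h import *
S=dict(np.load('scene1.npz'));T=dict(np.load('top1.npz'))
print(onz(T,305.6,228.1,.081),onz(S,285.3,198.4,.081),sensors.get_obs()['qpos'])
E
```

```text
[ 0.48074678 -0.07402176  0.081     ] [ 0.47925252 -0.06967182  0.081     ] [-62.63942612  16.12080601  25.18913669 106.39571035  -7.90999135
  59.1625802  -13.73329249]
```

{"op": "drive_tool", "data": {
  "force": 40,
  "moves": [
    {"x": 0, "y": 0, "z": 0, "rx": 0, "ry": 0, "rz": 0, "fingers": 1},
    {"x": 0, "y": 0, "z": 0, "rx": 0, "ry": 0, "rz": 0, "fingers": 1},
    {"x": 0, "y": 0, "z": 0, "rx": 0, "ry": 0, "rz": 0, "fingers": 1},
    {"x": 0, "y": 0, "z": 0, "rx": 0, "ry": 0, "rz": 0, "fingers": 1},
    {"x": 0, "y": 0, "z": -20, "rx": 0, "ry": 0, "rz": 0, "fingers": 1},
    {"x": 0, "y": 0, "z": -50, "rx": 0, "ry": 0, "rz": 0, "fingers": 1},
    {"x": 0, "y": 0, "z": -80, "rx": 0, "ry": 0, "rz": 0, "fingers": 1},
    {"x": 0, "y": 0, "z": -110, "rx": 0, "ry": 0, "rz": 0, "fingers": 1},
    {"x": 0, "y": 0, "z": -110, "rx": 0, "ry": 0, "rz": 0, "fingers": 1}
  ]
}}

```text
time_s: 10.38
tool_pos: [0.4456, 0.3487, 0.1889]
tool_rot: [179.8, -0.1, 110.5]
force: [0.3, 0.0, -0.8]
grip_width: 0.017
grasp_force: 40.0
```

{"op": "drive_tool", "data": {
  "moves": [
    {"x": -405, "y": -115, "z": 0, "rx": 0, "ry": 0, "rz": 0, "fingers": 1},
    {"x": -405, "y": -115, "z": 0, "rx": 0, "ry": 0, "rz": 0, "fingers": 1},
    {"x": -405, "y": -115, "z": 0, "rx": 0, "ry": 0, "rz": 0, "fingers": 1},
    {"x": -405, "y": -115, "z": 0, "rx": 0, "ry": 0, "rz": 0, "fingers": 1},
    {"x": -405, "y": -115, "z": 0, "rx": 0, "ry": 0, "rz": 0, "fingers": 1},
    {"x": -405, "y": -115, "z": 0, "rx": 0, "ry": 0, "rz": 0, "fingers": 1},
    {"x": -405, "y": -115, "z": 0, "rx": 0, "ry": 0, "rz": 0, "fingers": 1},
    {"x": -405, "y": -115, "z": 0, "rx": 0, "ry": 0, "rz": 0, "fingers": 1},
    {"x": -405, "y": -115, "z": 0, "rx": 0, "ry": 0, "rz": 0, "fingers": 1},
    {"x": -405, "y": -115, "z": 0, "rx": 0, "ry": 0, "rz": 0, "fingers": 1},
    {"x": -405, "y": -115, "z": 0, "rx": 0, "ry": 0, "rz": 0, "fingers": 1},
    {"x": -405, "y": -115, "z": 18, "rx": 0, "ry": 0, "rz": 0, "fingers": 1},
    {"x": -405, "y": -115, "z": 18, "rx": 0, "ry": 0, "rz": 0, "fingers": 1}
  ]
}}

```text
time_s: 12.0
tool_pos: [0.4777, -0.0712, 0.1676]
tool_rot: [-179.9, -0.0, 110.6]
force: [0.5, -0.2, 0.0]
grip_width: 0.017
grasp_force: 40.0
```

```bash
python3 - <<'E'
from h import *
o=sensors.get_obs(); p=o['tool_pos']; print(p,o['tool_rot'],o['grip_width'],o['grasp_force'])
H=np.zeros((480,800,3),np.uint8)
for i,n in enumerate(('scene','top')):
    c=cam(n); np.savez(n+'2.npz',**c)
    q=[proj(c,p-[0,0,.0647]),proj(c,p-[0,0,.0647-.048]),proj(c,[p[0],p[1],.081])]
    u,v=q[0].astype(int); x0,y0=u-25,v-30; a=cv2.resize(c['bgr'][y0:y0+60,x0:x0+50],(400,480),interpolation=3)
    for k in q[:1]+q[2:]: cv2.drawMarker(a,tuple(((k-[x0,y0]+.5)*8-.5).round().astype(int).tolist()),(0,0,255),cv2.MARKER_CROSS,8,1)
    print(n,x0,y0,np.round(q,1).tolist()); H[:,i*400:i*400+400]=a
cv2.imwrite('pics/over.png',H)
E
```

```text
[ 0.47771853 -0.07120866  0.167579  ] [-1.79859620e+02 -3.26219638e-02  1.10579341e+02] 0.01700108896169617 39.99927925877273
scene 260 162 [[285.6, 192.0], [285.6, 178.6], [285.6, 198.0]]
top 279 198 [[305.0, 228.4], [306.1, 226.0], [304.5, 229.4]]
```

View pics/over.png

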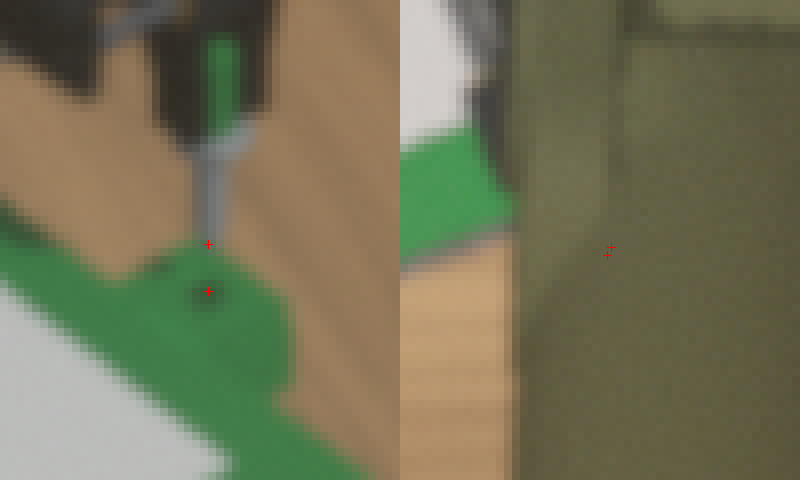

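The scene crop shows the pin tip at (209,241), straight above the lid hole at (208,296) in the same column and within about 1 px in depth. In the top view the arm hides both. I'll descend partway and read the force.

{"op": "drive_tool", "data": {
  "moves": [
    {"x": 0, "y": 1, "z": 12, "rx": 0, "ry": 0, "rz": 0, "fingers": 1},
    {"x": 0, "y": 1, "z": 20, "rx": 0, "ry": 0, "rz": 0, "fingers": 1},
    {"x": 0, "y": 1, "z": 25, "rx": 0, "ry": 0, "rz": 0, "fingers": 1},
    {"x": 0, "y": 1, "z": 29, "rx": 0, "ry": 0, "rz": 0, "fingers": 1},
    {"x": 0, "y": 1, "z": 32, "rx": 0, "ry": 0, "rz": 0, "fingers": 1},
    {"x": 0, "y": 1, "z": 32, "rx": 0, "ry": 0, "rz": 0, "fingers": 1}
  ]
}}

```text
time_s: 12.85
tool_pos: [0.4796, -0.0716, 0.1364]
tool_rot: [-180.0, -0.0, 110.5]
force: [-0.2, 0.2, -1.4]
grip_width: 0.0169
grasp_force: 40.0
```

{"op": "drive_tool", "data": {
  "moves": [
    {"x": 0, "y": 0, "z": 4, "rx": 0, "ry": 0, "rz": 0, "fingers": 1},
    {"x": 0, "y": 0, "z": 7, "rx": 0, "ry": 0, "rz": 0, "fingers": 1},
    {"x": 0, "y": 0, "z": 10, "rx": 0, "ry": 0, "rz": 0, "fingers": 1},
    {"x": 0, "y": 0, "z": 13, "rx": 0, "ry": 0, "rz": 0, "fingers": 1},
    {"x": 0, "y": 0, "z": 13, "rx": 0, "ry": 0, "rz": 0, "fingers": 1}
  ]
}}

```text
time_s: 13.48
tool_pos: [0.4795, -0.0715, 0.1233]
tool_rot: [-180.0, -0.0, 110.5]
force: [0.0, 1.4, -1.6]
grip_width: 0.0174
grasp_force: 40.0
```

{"op": "drive_tool", "data": {
  "moves": [
    {"x": 1, "y": 0, "z": 4, "rx": 0, "ry": 0, "rz": 0, "fingers": 1},
    {"x": 1, "y": 0, "z": 9, "rx": 0, "ry": 0, "rz": 0, "fingers": 1},
    {"x": 1, "y": 0, "z": 14, "rx": 0, "ry": 0, "rz": 0, "fingers": 1},
    {"x": 1, "y": 0, "z": 19, "rx": 0, "ry": 0, "rz": 0, "fingers": 1},
    {"x": 1, "y": 0, "z": 23, "rx": 0, "ry": 0, "rz": 0, "fingers": 1},
    {"x": 1, "y": 0, "z": 23, "rx": 0, "ry": 0, "rz": 0, "fingers": 1}
  ]
}}

```text
time_s: 14.22
tool_pos: [0.4793, -0.0706, 0.1003]
tool_rot: [-180.0, 0.0, 110.5]
force: [1.4, 0.4, -1.2]
grip_width: 0.017
grasp_force: 40.0
```

{"op": "drive_tool", "data": {
  "moves": [
    {"x": 0, "y": 0, "z": 2, "rx": 0, "ry": 0, "rz": 0, "fingers": 1},
    {"x": 0, "y": 0, "z": 4, "rx": 0, "ry": 0, "rz": 0, "fingers": 1},
    {"x": 0, "y": 0, "z": 6, "rx": 0, "ry": 0, "rz": 0, "fingers": 1},
    {"x": 0, "y": 0, "z": 8, "rx": 0, "ry": 0, "rz": 0, "fingers": 1},
    {"x": 0, "y": 0, "z": 8, "rx": 0, "ry": 0, "rz": 0, "fingers": 1}
  ]
}}

```text
time_s: 14.85
tool_pos: [0.4792, -0.0708, 0.0926]
tool_rot: [-180.0, 0.0, 110.5]
force: [-0.4, -0.6, 2.7]
grip_width: 0.0168
grasp_force: 40.0
```

{"op": "drive_tool", "data": {
  "moves": [
    {"x": 0, "y": 0, "z": 1, "rx": 0, "ry": 0, "rz": 0, "fingers": 1},
    {"x": 0, "y": 0, "z": 2, "rx": 0, "ry": 0, "rz": 0, "fingers": 1},
    {"x": 0, "y": 0, "z": 3, "rx": 0, "ry": 0, "rz": 0, "fingers": 1},
    {"x": 0, "y": 0, "z": 3, "rx": 0, "ry": 0, "rz": 0, "fingers": 1},
    {"x": 0, "y": 0, "z": 3, "rx": 0, "ry": 0, "rz": 0, "fingers": 1}
  ]
}}

```text
time_s: 15.48
tool_pos: [0.4792, -0.0709, 0.09]
tool_rot: [-180.0, -0.0, 110.5]
force: [-3.6, -1.1, 8.4]
grip_width: 0.0167
grasp_force: 40.0
```

```bash
python3 - <<'E'
from h import *
c=cam('scene'); cv2.imwrite('pics/end.png',cv2.resize(c['bgr'][130:280,190:390],(800,600),interpolation=3))
o=sensors.get_obs(); print(o['force'],o['tool_pos'],o['grasp_force'])
E
```

```text
[-3.28290637 -0.67837472  8.39045288] [ 0.47922793 -0.07090698  0.09004049] 40.00311364419758
```

View pics/end.png

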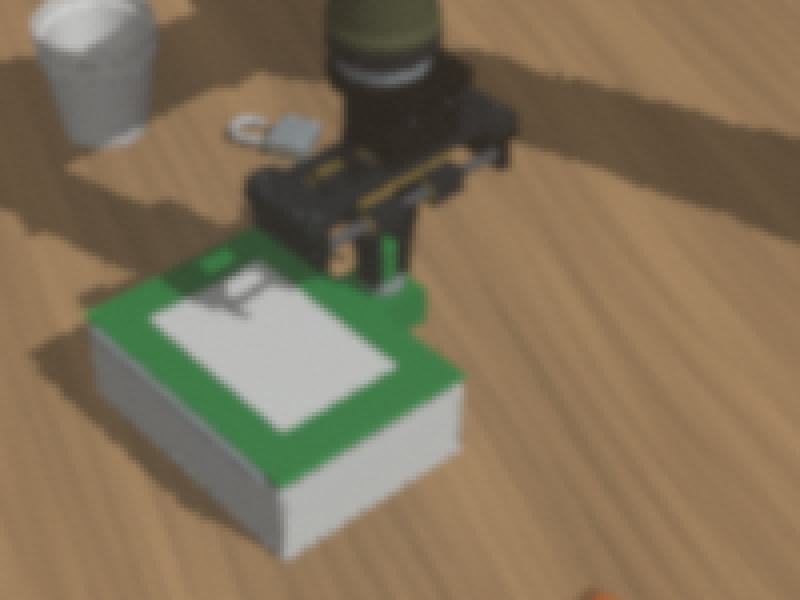

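The picture shows the lid flat on the box. The green pin is held in the tongue at about (390,265) with its collar on the lid (390,285), and the padlock and pots are where they were. The push is steady at about 8.4 N, so I'm handing in.

```bash
python3 -c "
from h import *
print(workorder.sign_off())"
```

```text
the job is handed in; nothing more can be done
None
```

The job is handed in (no verdict shown): the lid is shut, the green pin is through the tongue and catch, and the arm still holds it pressed down at about 8 N; I touched nothing else.

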